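# Hold the grinder lid at its half-turn pulse mark

### The job

Take the grinder lid (the one with two side lugs and a straight bar handle), lower it into the grinder with its lugs through the two notches until it sits fully down, then twist it clockwise, seen from above, against the switch spring until the bar points at the single-rib pulse mark, halfway to the lock. Do not let it go on into the lock at the double ribs, and leave the other things on the table where they are. Finish while still gripping the lid and holding it at the pulse mark: the spring turns it back if you let go.

Things in the scene. Friction and masses are not known exactly. Their poses are not given: they have to be found in the camera images.
- lid: Grey plastic lid, 0.12 kg, upright on the table. Origin: centre of underside, z up. Round plug 66 mm diameter (60 at the bevelled foot), 30 high. Bar handle on top: 60 mm along x, 14 wide (y), 30 to 58 mm above the origin. Two lugs at the foot along +x and -x, in line with the bar, reach 43 mm from the axis, 12 wide, 2 to 8 mm above the origin. Same after a half turn.
- socket (a point): Centre of the floor of the round socket in the grinder, a white upright body fixed to the table, 107 mm across at the top. On its axis, 100 mm above the table, z up; the axes turn with the grinder: the two notches lie on +x and -x. Seated, the lid's origin is here (up to 4 mm higher if lifted against the tabs; 3 mm side play), its x axis along this x axis, and it can turn clockwise only.
- collar (a point): Centre of the grinder's open mouth, level with the collar's upper face, 17 mm above the socket floor, same axes. A steel tab ring, 5 mm thick, flush, inner diameter 73 mm, overhangs a channel 12 mm high whose outer wall has radius 47 mm. Two notches 19 mm wide in the ring, on +x and -x, cut through to the outside, let the lid's lugs down, which then turn under the tabs.
- half_mark: Pulse mark: one raised black rib, 12 mm long and 3 wide, on the collar's upper face, and another diametrically opposite. Origin on the grinder's axis at the height of that face; the x axis points to one rib, 48 mm out. It is 0.70 rad (40 degrees) clockwise from the notches, seen from above. Fixed to the grinder.
- lock_mark: Lock mark: pairs of ribs 8 mm apart, made and placed like the pulse mark but 1.36 rad (78 degrees) clockwise from the notches; x axis between the two ribs. From about 0.86 rad of lid turn the lugs meet spring balls, which click behind them at the lock.
- switch_ring (a joint): Turn of the sprung ring in the socket, rad: 0 at rest, grows clockwise, at most 1.25. The lid's lugs take it along after about 0.1 rad of free turn, so it reads about 0.1 less than the lid's turn: about 0.6 at the pulse mark (0.05 either way from play), 1.25 in the lock. Spring torque 0.06 N m at 0, 0.13 at the pulse mark.
- spare_lid: Another appliance's lid, to be left alone: grey plastic, 56 mm in diameter, without lugs, with a round knob 24 mm in diameter, 38 mm high overall. Origin: centre of its underside. It may stand on either side of the grinder lid.
- dish: Red shallow dish, 120 mm across, 30 mm high. Origin: centre of its underside. Leave alone.
- mug: White mug, 76 mm across, 85 mm high. Origin: centre of its underside. Leave alone.
- pot: Steel pot, 110 mm across, 65 mm high. Origin: centre of its underside. Leave alone.
- brush: Cleaning brush lying on the table between the robot and the lids. Leave alone.
- jar: Glass jar, 60 mm across, 75 mm high, near the grinder. Origin: centre of its underside. Leave alone.
There are look-alikes about, which are no part of the job. Leave any green or yellow look-alike of the lid alone.

How it is judged:
On the way:
1. the lid sits in the socket, lugs below the tabs, not yet turned (horizontal distance between lid and socket below 0.006 m and z of lid in the frame of socket between -0.004 and 0.006 m and angle between lid's own z axis and vertical below 0.12 rad and value of joint switch_ring below 0.25 rad), for 0.1 s.
At the end, for the whole second after the job is handed in: The lid is gripped by the fingers and stays held in the socket, upright within 0.12 rad, lugs below the tabs (origin within 6 mm of the socket point across, not over 6 mm above it), its bar within 0.14 rad (8 degrees) of the pulse mark, the switch ring turned along with it (horizontal distance between lid and socket below 0.006 m and z of lid in the frame of socket between -0.004 and 0.006 m and angle between lid's own z axis and vertical below 0.12 rad and angle between the x axis of lid and the x axis of half_mark, either way round below 0.14 rad and value of joint switch_ring between 0.35 and 0.85 rad and contact force between the fingers and lid above 1 N); the arm keeps its last pose, push and grip.
It fails at once if the lid is turned on into the lock (value of joint switch_ring above 0.95 rad).
It fails at once if another thing on the table is pushed more than 30 mm away (distance of any of spare_lid, dish, mug, pot, brush, jar from where it was at the start of the episode above 0.03 m).
It also fails if it takes over 45 s, if anything falls off the work surface, if the arm or the gripper's body presses on something with over 40 N, if the wrist force passes 120 N, or if a joint passes its speed limit or range.

### The arm

A 7-joint arm with a two-finger parallel gripper is mounted at the origin on the work surface. World frame = base frame: x ahead of the robot, y to its left, z up, the work surface at z = 0. Lengths are in m, angles in rad, forces in N, time in s.
With the tool pointing down it reaches from about 0.4 to 0.85 m from the base axis. Payload 10.4 kg.
Tool frame: the origin (TCP) lies at the very end of the fingers, on their centre line; the grasp point (between the pads) lies 19 mm behind it (r.pinch_z is the distance from the TCP to the grasp point, in m); z points along the fingers, y is the line along which they close (so a half turn about z gives the same grasp; the last joint's range is limited). The gripper opens to 87 mm and grips with 3 to 60 N. Pads are 19 mm wide; open, the fingers measure 117 mm over their backs; the gripper's body (75 mm by 190 mm) begins 51 mm behind the grasp point.
Start: joints at [-1.157, 0.332, -0.065, 1.46, 0.022, 1.35, -0.088], TCP at [0.264, 0.566, 0.223] pointing down, gripper open.
Joint ranges: [-2.6, 2.6], [-0.5, 2.12], [-1.47, 1.34], [0.16, 2.42], [-1.27, 4.41], [0.06, 2.06], [-2.6, 2.6]. Speed limits (rad/s): [2.22, 2.22, 2.79, 2.79, 3.14, 3.14, 3.14].

### API

Orientations are given as a unit quaternion [x, y, z, w].
In Python, from bench import sensors, vision, r gives the robot as it stands.
- The arm moves only by the shell command python3 -m crank 'ROWS' [OPENING] [FORCE]. ROWS is JSON, a list of rows, each a list of 2 entries, a list of its own where there are three numbers: the shift along the tool's x, y, z normalised to -1 to 1, where 1 is 3 cm, then the turn about the tool's z normalised to -1 to 1, where 1 is 8 degrees. A call has 1 to 12 rows; each row shifts and turns the commanded pose from where the row before left it, along the tool's axes as they then stand; what a row does not reach is not made up. A row lasts 1/8 s, in which the tool goes at most 62.5 mm and 10.7 degrees, less where a joint would pass 70% of its speed; a pose out of reach is approached as far as the arm can. A call with a number of a shift or a turn outside -1 to 1 is refused whole. A call with a gripper value outside its range is refused whole. OPENING is the opening, from 0 (shut) to 1 (fully open), set as the call begins (- or left out, the last holds). The fingers move at their own pace and stop on an object; FORCE is the grip in N (left out, the last holds). Time passes only in rows, so rows that do not move let the fingers close. It gives the time, the measured TCP pose, the force, the opening and the grip force at its end, in the units of the state.
- sensors.read_state(): the state, without advancing time (a new reading comes with each control period).
- vision.camera(name): name is "scene" or "top" or "wrist"; returns the picture (420x560x3 uint8, red, green, blue); there is no depth.
- vision.camera_model(name): a dict with "vertical_fov" (degrees; the focal length in pixels is half the picture's height over the tangent of half this angle, whatever the lens; pixels are square), "cx", "cy" (the principal point, pixels), "dist" ([k1, k2, p1, p2, k3] as OpenCV has them; the pictures are not rectified), "camera_from_world" (4x4, takes a point from world to camera coordinates); the wrist camera has in their place "hand_eye" (4x4, takes a point from camera to tool coordinates, whose origin is the TCP and whose axes are the flange's). Camera axes: x right, y down, z forward; pixel columns grow to the right and rows downward; lengths in m; the calibration is good to about 2 mm. A picture is of the moment at which its call begins: read the wrist's pose just before it. camera_model takes no time and is no camera call.
- r.close_job(): hands the job in; it is judged then, once.
The state is a dict: "time": time; "joint_positions": joint angles; "joint_vel": joint speeds; "joint_torque": joint torques, N m; "ee_pos": TCP position; "eef_rot": TCP orientation; "ft_force": force on the tool from outside, world axes, zero at the start; "torque": the same for the moment, N m; "width": finger opening in m; "grip_force": force on a finger pad.
Only numpy, scipy, OpenCV 4.12 (cv2) and the standard library are available. Lean on these libraries where they do the work, as an engineer would, in place of code of your own. Each camera call takes 0.05 s, during which the arm holds its last target. There are 200 camera calls.

## Working session

There is one attempt and no reset: what is moved stays moved. The work goes in short steps, Python scripts to look and compute and a shell command to move; the robot and the scene stay as the last step left them, time stands still between calls to the robot, and variables do not carry over. Pictures are saved under pics/ and viewed, at most 10 in all, crops included, and the job is handed in when it is done.

```bash
mkdir -p pics; cat > h.py <<'E'
import numpy as np, cv2
from scipy.spatial.transform import Rotation as R
from bench import sensors, vision, r
def K(m):
    f=210/np.tan(np.radians(m["vertical_fov"])/2)
    return np.array([[f,0,m["cx"]],[0,f,m["cy"]],[0,0,1]]),np.array(m["dist"],float)
def cfw(name,st=None):
    m=vision.camera_model(name)
    if name!="wrist": return m,np.array(m["camera_from_world"])
    T=np.eye(4);T[:3,:3]=R.from_quat(st["eef_rot"]).as_matrix();T[:3,3]=st["ee_pos"]
    return m,np.linalg.inv(T@np.array(m["hand_eye"]))
def ray(name,uv,z,st=None):
    m,C=cfw(name,st);k,d=K(m)
    p=cv2.undistortPoints(np.array(uv,float).reshape(-1,1,2),k,d).reshape(-1,2)
    W=np.linalg.inv(C);dd=np.c_[p,np.ones(len(p))]@W[:3,:3].T;o=W[:3,3]
    return o+dd*((z-o[2])/dd[:,2])[:,None]
def snap(name,fn):
    st=sensors.read_state();im=vision.camera(name)[:,:,::-1].copy();cv2.imwrite("pics/"+fn,im);return st,im
E
python3 - <<'E'
from h import *
for n in("top","scene"): snap(n,n+"0.png")
s=sensors.read_state();print(s)
for n in("top","scene","wrist"):print(vision.camera_model(n))
E
```

```text
{'time': 0.1, 'joint_positions': array([-1.15657808,  0.33277229, -0.06470956,  1.46084562,  0.02162669,
        1.34992646, -0.08849232]), 'joint_vel': array([ 0.00112564, -0.00174441,  0.00075815, -0.00258433,  0.00079252,
       -0.00081685, -0.00141758]), 'joint_torque': array([ 1.78875784e-03, -6.24541998e+01,  2.47969909e-02, -3.90720248e+01,
       -6.13710377e-02,  3.65045713e-02,  7.03322166e-05]), 'ee_pos': array([0.26427051, 0.56599404, 0.22186186]), 'eef_rot': array([ 2.16656488e-01,  9.76247700e-01, -6.20275884e-04, -9.60840386e-05]), 'ft_force': array([ 0.15575273, -0.07455334, -0.34325425]), 'torque': array([-0.02362733,  0.03107848, -0.02715288]), 'grip_force': 0.0, 'width': 0.08713122582820892}
{'vertical_fov': 47.136304153588995, 'cx': 273.22611257740533, 'cy': 208.0564548668183, 'dist': array([-0.02216197,  0.        ,  0.        ,  0.        ,  0.        ]), 'camera_from_world': array([[ 0.00694938, -0.99994244,  0.00817424, -0.02092674],
       [-0.9952066 , -0.00771342, -0.09749014,  0.55502501],
       [ 0.09754758, -0.00745756, -0.99520292,  1.43486661],
     
[... 316 characters left out ...]
[ 0.44014486,  0.64427701, -0.62544355, -0.16041463],
       [-0.3612256 , -0.51064591, -0.7802287 ,  1.37351918],
       [ 0.        ,  0.        ,  0.        ,  1.        ]])}
{'vertical_fov': 61.98365346354492, 'cx': 279.8225682925743, 'cy': 209.54811664492038, 'dist': array([-0.06449235,  0.        ,  0.        ,  0.        ,  0.        ]), 'hand_eye': array([[ 3.02645060e-04, -9.68618536e-01, -2.48551888e-01,
         6.78564207e-02],
       [ 9.99999893e-01,  3.80239943e-04, -2.64179967e-04,
         3.27484388e-04],
       [ 3.50398968e-04, -2.48551781e-01,  9.68618547e-01,
        -1.63226487e-01],
       [ 0.00000000e+00,  0.00000000e+00,  0.00000000e+00,
         1.00000000e+00]])}
```

View pics/top0.png

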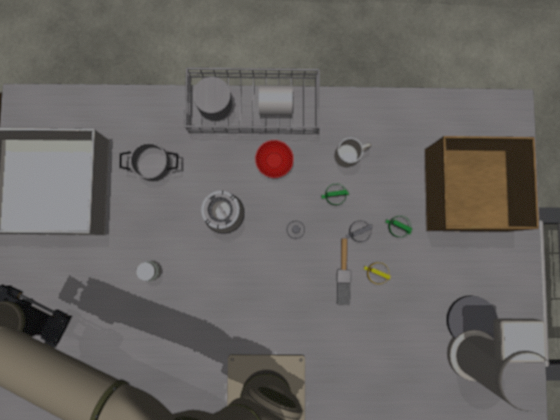

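View pics/scene0.png

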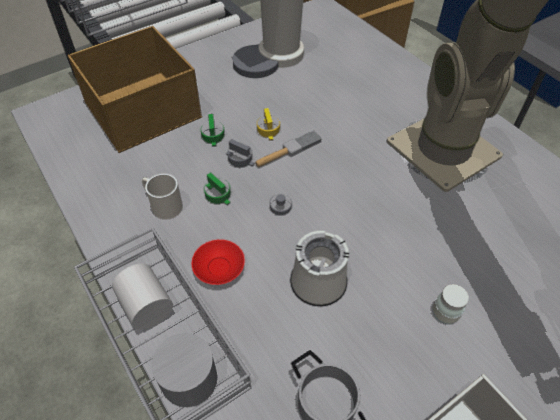

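Top view: the candidates are a grey lid with bar (360,231), a grey knob lid (296,229), green ones (336,194) and (400,226), and a yellow one (378,272). The grinder is at (220,210). The lid at (360,231) fits: it is grey with a straight bar, while the knob lid has no bar. I'll confirm it in an enlarged crop.

```bash
python3 - <<'E'
from h import *
t=cv2.imread("pics/top0.png");s=cv2.imread("pics/scene0.png")
c=lambda im,u,v,h:cv2.resize(im[v-h:v+h,u-h:u+h],(390,290) if 0 else (290,290),interpolation=cv2.INTER_CUBIC)
cv2.imwrite("pics/c.png",np.vstack([np.hstack([c(t,360,231,29),c(t,220,210,29)]),np.hstack([c(s,239,153,29),c(s,321,256,36)])]))
print(ray("top",[[360,231]],.05),ray("top",[[220,210]],.117))
E
```

```text
[[ 0.48618404 -0.2759443   0.05      ]] [[0.53962881 0.13530942 0.117     ]]
```

View pics/c.png

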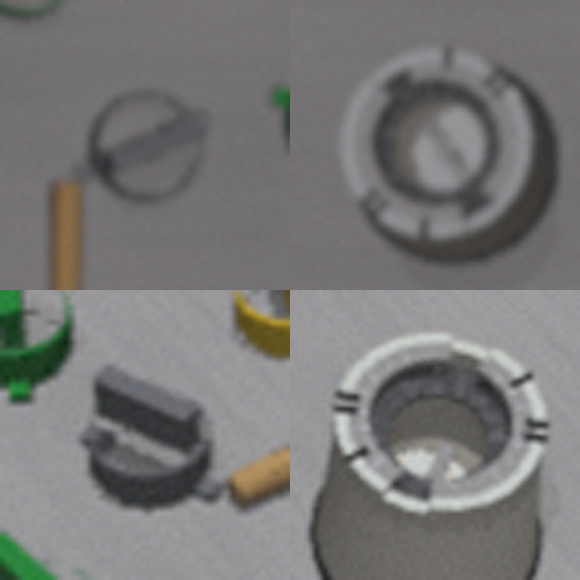

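The crop confirms it: the lid with a straight bar and two lugs is at top (360,231), with the bar at about 113° in the world. The grinder's notches are at about 31° and its single ribs at about -8°. Next I turn and travel to above the lid.

```bash
python3 -m crank '[[[0,0,0],1],[[0,0,0],1],[[0,0,0],1],[[0,0,0],1],[[0,0,0],1],[[0,0,0],0.25],[[-1,-0.15,0],0],[[-1,-0.15,0],0],[[-1,-0.15,0],0],[[-1,-0.15,0],0],[[-1,-0.15,0],0],[[-1,-0.15,0],0]]' 0.7 && python3 -m crank '[[[-1,-0.15,0],0],[[-1,-0.15,0],0],[[-1,-0.15,0],0],[[-1,-0.15,0],0],[[-1,-0.15,0],0],[[-1,-0.15,0],0],[[-1,-0.15,0],0],[[-1,-0.15,0],0],[[-1,-0.15,0],0],[[-1,-0.15,0],0],[[-1,-0.15,0],0],[[-1,-0.15,0],0]]'
```

```text
time: 1.6
ee_pos: [0.3099, 0.389, 0.2224]
eef_rot: [0.551, 0.834, -0.0, 0.0]
ft_force: [-0.2, -0.4, 0.4]
width: 0.0607
grip_force: 0.0
time: 3.1
ee_pos: [0.4007, 0.0365, 0.2226]
eef_rot: [0.551, 0.834, 0.0, 0.0]
ft_force: [0.2, -0.7, -0.6]
width: 0.0607
grip_force: 0.0
```

```bash
python3 -m crank '[[[-1,-0.14,0.2],0],[[-1,-0.14,0.2],0],[[-1,-0.14,0.2],0],[[-1,-0.14,0.2],0],[[-1,-0.14,0.2],0],[[-1,-0.14,0.2],0],[[-1,-0.14,0.2],0],[[-1,-0.14,0.2],0],[[-1,-0.14,0.2],0],[[-1,-0.14,0.2],0],[[0,0,0],0],[[0,0,0],0]]' && python3 - <<'E'
from h import *
st,im=snap("wrist","w1.png")
E
```

```text
time: 4.6
ee_pos: [0.4788, -0.2545, 0.1624]
eef_rot: [0.552, 0.834, 0.0, -0.0]
ft_force: [-0.0, 0.7, 0.1]
width: 0.0611
grip_force: 0.0
```

View pics/w1.png

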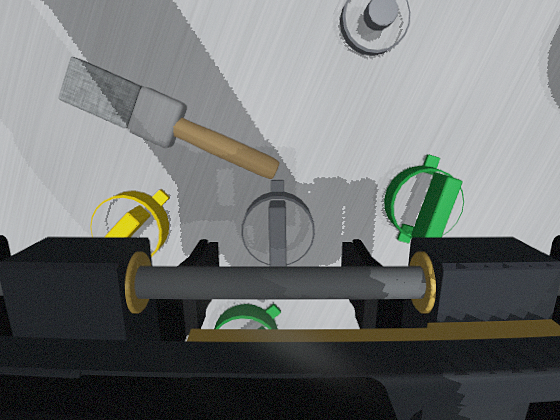

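Wrist view: the grey lid is at (278,230) with the bar nearly vertical in the picture, and the lug is at (277,186). The lower part is hidden by the gripper's rod. Yellow is at (135,215) and green at (425,200).

```bash
python3 - <<'E'
from h import *
st=sensors.read_state();im=cv2.imread("pics/w1.png")
cv2.imwrite("pics/w1c.png",cv2.resize(im[170:270,228:328],(600,600),interpolation=cv2.INTER_CUBIC))
print(ray("wrist",[[278,230]],.03,st),ray("wrist",[[277,186]],.008,st))
E
```

```text
[[ 0.48806435 -0.27918173  0.03      ]] [[ 0.47322559 -0.24689312  0.008     ]]
```

View pics/w1c.png

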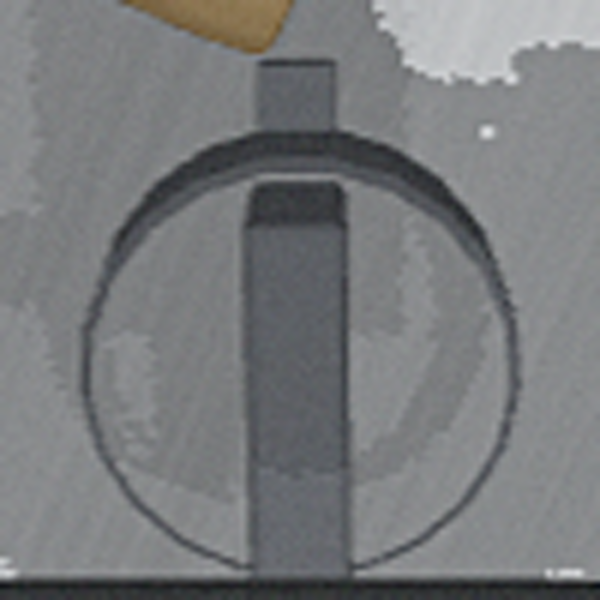

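```bash
python3 - <<'E'
from h import *
st=sensors.read_state()
P=lambda x,y:[228+x/6,170+y/6]
a=ray("wrist",[P(296,225),P(301,570)],.058,st);print(a)
l=ray("wrist",[P(297,61)],.008,st)[0]
d=a[1]-a[0];d/=np.linalg.norm(d);print("bar ang",np.degrees(np.arctan2(-d[1],-d[0])))
c=[a[0]+.030*d,l+.043*d,ray("wrist",[P(302,369)],.030,st)[0]];print(c)
l2=l-c[0];print("lug-bar ang",np.degrees(np.arctan2(l2[1],l2[0])))
Rm=R.from_quat(st["eef_rot"]).as_matrix();print("tool x ang",np.degrees(np.arctan2(Rm[1,0],Rm[0,0])))
for q in c: q=q.copy();q[2]=.031;print("tool units",(Rm.T@(q-st["ee_pos"])/.03).round(3))
E
```

```text
[[ 0.47693118 -0.25396077  0.058     ]
 [ 0.4966719  -0.29873888  0.058     ]]
bar ang 113.7905885770958
[array([ 0.48903303, -0.28141155,  0.058     ]), array([ 0.48886896, -0.28104711,  0.008     ]), array([ 0.4888826, -0.280351 ,  0.03     ])]
lug-bar ang 113.79470921028931
tool x ang 113.07276847648131
tool units [-0.97  -0.052  4.384]
tool units [-0.957 -0.053  4.384]
tool units [-0.936 -0.043  4.384]
```

```bash
python3 -m crank '[[[-0.96,-0.05,0.3],-0.09],[[0,0,1],0],[[0,0,1],0],[[0,0,1],0],[[0,0,0.6],0],[[0,0,0.4],0],[[0,0,0],0]]' && python3 -m crank '[[[0,0,0],0],[[0,0,0],0],[[0,0,0],0],[[0,0,0],0],[[0,0,0],0]]' 0 50
```

```text
time: 5.52
ee_pos: [0.4888, -0.2818, 0.0334]
eef_rot: [0.547, 0.837, 0.0, -0.0]
ft_force: [0.3, -0.2, 1.1]
width: 0.0608
grip_force: 0.0
time: 6.15
ee_pos: [0.4889, -0.2821, 0.0335]
eef_rot: [0.547, 0.837, 0.0, -0.0]
ft_force: [-0.6, -0.6, 0.5]
width: 0.0187
grip_force: 0.0
```

```bash
python3 -m crank '[[[0,0,0],0],[[0,0,0],0],[[0,0,0],0],[[0,0,-0.5],0],[[0,0,-1],0],[[0,0,-1],0],[[0,0,-1],0],[[0,0,-1],1],[[0,0,-1],1],[[0,0,-1],1]]' && python3 -m crank '[[[0,0,-0.5],1],[[0,0,0],1],[[0,0,0],1],[[0,0,0],1],[[0,0,0],1],[[0,0,0],1],[[0,0,0],1],[[0,0,0],0.35],[[0,0,0],0]]'
```

```text
time: 7.4
ee_pos: [0.4885, -0.2823, 0.2304]
eef_rot: [0.711, 0.703, 0.0, 0.0]
ft_force: [1.2, -0.1, -1.6]
width: 0.0138
grip_force: 50.0
time: 8.52
ee_pos: [0.4887, -0.2822, 0.2441]
eef_rot: [0.964, 0.266, 0.0, -0.0]
ft_force: [-0.6, 0.1, -0.7]
width: 0.0135
grip_force: 50.0
```

```bash
python3 -m crank '[[[0.45,-0.92,0],0],[[0.45,-0.92,0],0],[[0.45,-0.92,0],0],[[0.45,-0.92,0],0],[[0.45,-0.92,0],0],[[0.45,-0.92,0],0],[[0.45,-0.92,0],0],[[0.45,-0.92,0],0],[[0.45,-0.92,0],0],[[0.45,-0.92,0],0],[[0.45,-0.92,0],0],[[0.45,-0.92,0],0]]' && python3 -m crank '[[[0,0,0],0],[[0,0,0],0],[[0,0,0],0]]' && python3 - <<'E'
from h import *
st,im=snap("wrist","w2.png")
E
```

```text
time: 10.02
ee_pos: [0.4577, 0.0858, 0.2439]
eef_rot: [0.964, 0.267, 0.0, -0.0]
ft_force: [0.3, -0.2, -1.3]
width: 0.0136
grip_force: 50.0
time: 10.4
ee_pos: [0.458, 0.0842, 0.2437]
eef_rot: [0.964, 0.266, 0.0, -0.0]
ft_force: [-0.1, 1.1, -1.0]
width: 0.0136
grip_force: 50.0
```

View pics/w2.png

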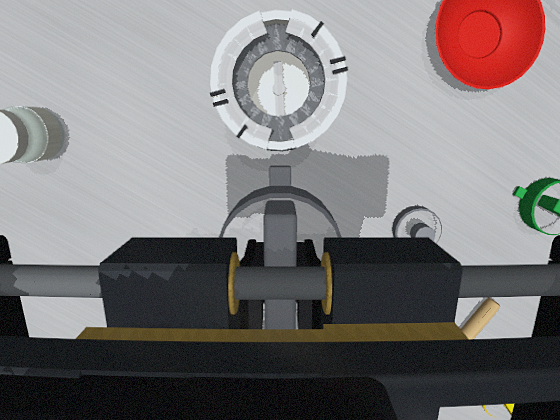

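Wrist view: the grinder is centred near (279,80), with single ribs at (317,30) and (242,131), doubles at (339,65) and (219,97), and notches nearly vertical in line with the lid. I'll enlarge it to measure.

```bash
python3 - <<'E'
import cv2
im=cv2.imread("pics/w2.png")
cv2.imwrite("pics/w2c.png",cv2.resize(im[5:155,204:354],(600,600),interpolation=cv2.INTER_CUBIC))
E
```

```text
(no output)
```

View pics/w2c.png

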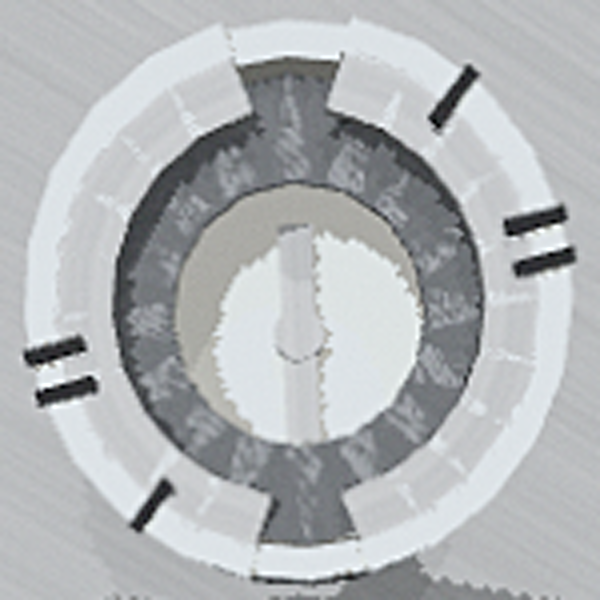

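```bash
python3 - <<'E'
from h import *
st=sensors.read_state();im=cv2.imread("pics/w2.png")
m=(im.max(2)<75).astype(np.uint8);m[150:]=0;m[:,:204]=0;m[:,354:]=0
n,_,s,c=cv2.connectedComponentsWithStats(m)
for i in range(1,n):
    if s[i,4]>8: print(s[i],((c[i]-[204,5])*4).round())
P=lambda x,y:[204+x/4,5+y/4]
w=ray("wrist",[P(454,96),P(152,505),P(535,222),P(545,262),P(55,350),P(67,390)],.118,st)
s1,s2=w[0],w[1];d1=(w[2]+w[3])/2;d2=(w[4]+w[5])/2
ang=lambda a,b:np.degrees(np.arctan2(*(a-b)[1::-1]))
print("centres",(s1+s2)/2,(d1+d2)/2,np.linalg.norm(s1-s2),np.linalg.norm(d1-d2))
print("notch ang",ang(s1,s2)+40.1,ang(d1,d2)+77.9)
Rm=R.from_quat(st["eef_rot"]).as_matrix();print("tool ang",np.degrees(np.arctan2(Rm[1,0],Rm[0,0])))
c=(s1+s2+d1+d2)/4
print("units",(Rm.T@(c-st["ee_pos"])/.03).round(3), Rm[:,2])
zl=st["ee_pos"][2]-.0334
l=ray("wrist",[[280.5,167]],zl+.008,st)[0];b=ray("wrist",[[280.5,201]],zl+.058,st)[0]
for q,o in((l,.043),(b,.03)):print("lid centre in tool mm",(Rm.T@(q-st["ee_pos"])*1000).round(1)-[o*1000,0,0])
E
```

```text
[311  22  12  15  52] [450.  97.]
[232  33  36  61 173] [160. 207.]
[287  34  32  25  98] [398. 155.]
[330  57  16   7  54] [532. 220.]
[318  60   5  10  13] [465. 236.]
[333  67  15   7  52] [543. 260.]
[210  89  15   7  48] [ 53. 350.]
[213  99  15   7  51] [ 65. 389.]
[237 125  10  13  39] [151. 503.]
centres [0.54119492 0.13550786 0.118     ] [0.54107271 0.13552394 0.118     ] 0.09754247554435924 0.09740151224958254
notch ang 33.354941161609716 33.11762747178523
tool ang 30.819028483267086
units [ 3.253 -0.042  4.19 ] [ 9.43639950e-05  5.75607511e-04 -9.99999830e-01]
lid centre in tool mm [ 0.   0.  25.4]
lid centre in tool mm [  5.7  -0.1 -24.6]
```

```bash
python3 -m crank '[[[0.8,0,0],0],[[0.8,0,0],0],[[0.8,0,0],0],[[0.85,-0.04,0],-0.3],[[0,0,0.8],0],[[0,0,0.8],0],[[0,0,0.6],0],[[0,0,0.4],0],[[0,0,0],0],[[0,0,0],0]]'; python3 - <<'E'
from h import *
st=sensors.read_state()
Rm=R.from_quat(st["eef_rot"]).as_matrix();print(st["joint_positions"][6],"tool ang",np.degrees(np.arctan2(Rm[1,0],Rm[0,0])))
c=np.array([.54113,.13551,.1334])
print("units to socket",(Rm.T@(c-st["ee_pos"])/.03).round(3),st["ft_force"],st["torque"])
E
```

```text
time: 11.7
ee_pos: [0.5413, 0.1364, 0.1663]
eef_rot: [0.958, 0.286, 0.001, -0.0]
ft_force: [0.4, 0.8, -1.3]
width: 0.0138
grip_force: 50.0
-1.0846673140386607 tool ang 33.28914880488687
units to socket [-0.023  0.021  1.097] [ 0.42574097  0.82412016 -1.31215553] [-0.07156014  0.16748265 -0.01830434]
```

```bash
python3 -m crank '[[[-0.02,0.02,0.3],0],[[0,0,0.15],0],[[0,0,0.15],0],[[0,0,0.1],0],[[0,0,0],0]]'
```

```text
time: 12.32
ee_pos: [0.5406, 0.1355, 0.1444]
eef_rot: [0.958, 0.286, -0.0, 0.0]
ft_force: [1.1, 0.2, -1.9]
width: 0.0136
grip_force: 50.0
```

```bash
python3 -m crank '[[[0,0,0.12],0],[[0,0,0.12],0],[[0,0,0.1],0],[[0,0,0],0],[[0,0,0],0]]'
```

```text
time: 12.95
ee_pos: [0.5407, 0.1355, 0.1344]
eef_rot: [0.958, 0.286, 0.0, -0.0]
ft_force: [0.2, -0.6, -1.5]
width: 0.0137
grip_force: 50.0
```

```bash
python3 -m crank '[[[0,0,0.05],0],[[0,0,0],0],[[0,0,0.03],0],[[0,0,0],0]]'
```

```text
time: 13.45
ee_pos: [0.5412, 0.1356, 0.1334]
eef_rot: [0.958, 0.286, 0.0, -0.001]
ft_force: [-6.7, -1.1, 15.2]
width: 0.0136
grip_force: 50.0
```

Contact at the exact seated height, so the lid is down. I'll ease the push and twist.

```bash
python3 -m crank '[[[0,0,-0.05],0],[[0,0,0],0],[[0,0,0],0.5],[[0,0,0],0.5],[[0,0,0],0.5],[[0,0,0],0.5],[[0,0,0],0.5],[[0,0,0],0.5],[[0,0,0],0.5],[[0,0,0],0.5],[[0,0,0],0],[[0,0,0],0]]'; python3 - <<'E'
from h import *
st=sensors.read_state()
Rm=R.from_quat(st["eef_rot"]).as_matrix();print("tool ang",np.degrees(np.arctan2(Rm[1,0],Rm[0,0])),st["ft_force"],st["torque"])
E
```

```text
time: 14.95
ee_pos: [0.5409, 0.1355, 0.1335]
eef_rot: [1.0, 0.012, 0.0, 0.0]
ft_force: [0.2, -1.0, 1.0]
width: 0.0139
grip_force: 50.0
tool ang 1.389830815153267 [ 0.23603239 -1.02715856  1.0433589 ] [-0.05097131 -0.04079499  0.15609721]
```

```bash
python3 -m crank '[[[0,0,0],0.5],[[0,0,0],0.4],[[0,0,0],0.15],[[0,0,0],0],[[0,0,0],0],[[0,0,0],0]]'; python3 - <<'E'
from h import *
st,im=snap("wrist","w3.png");snap("top","t3.png")
Rm=R.from_quat(st["eef_rot"]).as_matrix();print("tool ang",np.degrees(np.arctan2(Rm[1,0],Rm[0,0])),st["ft_force"],st["torque"])
t=cv2.imread("pics/t3.png")[175:245,185:255]
cv2.imwrite("pics/w3c.png",np.hstack([cv2.resize(im[60:360,130:430],(400,400)),cv2.resize(t,(400,400),interpolation=cv2.INTER_CUBIC)]))
E
```

```text
time: 15.7
ee_pos: [0.5408, 0.1355, 0.1335]
eef_rot: [0.998, -0.062, 0.0, -0.0]
ft_force: [1.6, -0.7, 0.9]
width: 0.0139
grip_force: 50.0
tool ang -7.07506157991771 [ 1.60035118 -0.74105869  0.92798581] [-0.05323625 -0.123801    0.16637975]
```

View pics/w3c.png

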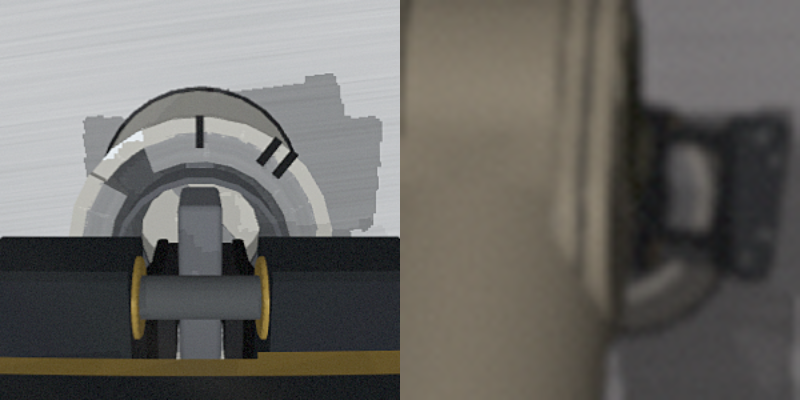

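The wrist crop shows the bar centred on column 200, in line with the single rib at (200,131); the double ribs are off to the right at (278,157). The spring torque is felt, the height is the seated one and the grip is 50 N, so I'm handing in.

```bash
python3 -c "
from bench import r
print(r.close_job())"
```

```text
the job is handed in; nothing more can be done
None
```

I seated the grinder lid and twisted it about 40° clockwise to the single-rib pulse mark. I handed the job in at 15.7 s, still gripping it at 50 N and short of the lock; the judge's verdict was not shown.

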